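# Chain the pen tray under the drop link

## Task

Pick up the aluminium drop link and hang it by its top bar in the V-shaped seat of the desk stand. Then pick up the pen tray, bring its hook through the link and over the link's bottom bar, and, keeping the tray level, pull it gently down by feel until the sprung latch has snapped shut under the bar, without straining the chain and without letting the tray drop. Leave both hanging still and do not shift the other things on the desk.

Things in the scene. Friction and masses are not known exactly. Their poses are not given: they have to be found in the camera images.
- stand_seat (a point): Dark steel stand, fixed. Centre of an 8 mm bar lying in the stand's seat, 288 mm above the desk. The seat is an upward V of 4 mm strip, 20 mm wide in y; its front lip (-x) reaches 14 mm in front of the point and 7 mm above it; the V's underside is 12 mm below. x runs back along the level arm to the post, 125 mm behind; a seated bar lies along y. Nothing of the stand is higher.
- link_tab (a point): Grip tab on top of the drop link, a loose rectangular aluminium bar frame (130 to 210 g) standing on two runners 44 mm long in x at y = +-36 mm. The point is the tab's middle, 173 mm above the underside; tab 24 mm (x) by 10 mm (y) by 42 mm (z). Pinch it across y from above. y runs along the link's bars, z up, x through the frame's opening.
- link_top (a point): Centre of the link's top bar: round, 8 mm thick, 72 mm long along y, 140 mm above the underside, 33 mm below link_tab. A stem 6 mm wide (x) joins it to the tab, whose underside is 12 mm above the bar's centre.
- link_low (a point): Centre of the link's bottom bar (its lower loop): round, 8 mm thick, along y, 24 mm above the underside and 116 mm below the top bar. The opening between the bars is 64 mm wide (y). Axes as link_tab.
- tray_mid (a point): Loose grey pen tray, 135 to 230 g. Point on the hook's centre line, 15 mm above the flat underside (half-way up the walls). x along the tray, y across, z up. Outside 160 mm (x -77 to +83) by 50 mm (y) by 30 mm (z). Grip it hard across y near x = -50 mm (upright fingers: -60 mm) so that the gripper clears link and stand; farther out, a pull turns the tray in the fingers.
- latch (a joint): White sprung sloping latch on the mouth's -x side. Going down, the bar meets it about 12 mm before the seat, is driven past it with 7 to 10 N (the tray's weight alone does not do it), then stops hard against the hook's top, the latch under it. Value: push-back in m: 0 free or bar only resting below it, 0.002 to 0.004 while it passes, about 0.0015 to 0.0025 when shut under the bar.
- mug: Bystander to be left alone: white ceramic mug, 82 mm across, 95 mm tall; origin at the middle of its underside.
- pencup: Bystander to be left alone: steel pen cup, 76 mm across, 100 mm tall; origin at the middle of its underside.
- cube: Bystander to be left alone: glass paperweight cube, 50 mm; origin at the middle of its underside.
- stapler: Bystander to be left alone: grey stapler, 135 x 36 mm, 50 mm tall, long axis x; origin at the middle of its underside.
- tape: Bystander to be left alone: black tape dispenser, 130 x 55 mm, 78 mm tall, long axis x; origin at the middle of its underside.
- mouse: Bystander to be left alone: round black computer mouse, 64 mm across, 35 mm tall; origin at the middle of its underside.
- tray: Origin 15 mm below tray_mid. Its hook: steel strip 12 mm wide (y). From the seat: mast on the -x side, free tip on the +x side ending 28 mm below, top 11.5 mm above; mouth 14 mm wide (x -7 to +7), the tip flares outward. So go towards +x, tip above the bar, then down. A pull over 15 N strains the chain: failure; 10 to 12 N is ample. It may not tip over 0.08 rad nor drop.
- link: The drop link itself; origin under its middle at the runners' underside, same axes as link_tab.
- stand: The stand itself; origin on the desk straight below stand_seat, same axes.
- table: The oak desk; its top is at height 0 (fixed).
- mast_foot (a point): Point 58 mm above the tray's underside, level with the top of the sleeve (at x = -9 mm) of the telescoping mast, which carries a downward-open hook. The mast was left at an unknown height and is stiff (holds 50 N): the hook's seat, where the centre of a hung bar comes to lie, is anywhere from 100 to 144 mm above the tray's underside, straight above tray_mid, and must be found by feel.
Things that resemble listed ones, but are neither listed nor needed, are in the scene too. What is shaped like the link but pink is not meant.

How it is judged:
By the outcome, as a careful person would: the job done as asked, in the order asked, and still so for the second after the job is handed in, with the robot touching nothing.
It also fails if it takes over 72 s, if anything falls off the work surface, if the arm or the gripper's body presses on something with over 40 N, if the wrist force passes 120 N, or if a joint passes its speed limit or range.

## Robot

A 6-joint arm with a two-finger parallel gripper is mounted at the origin on the work surface. World frame = base frame: x ahead of the robot, y to its left, z up, the work surface at z = 0. Lengths are in m, angles in rad, forces in N, time in s.
With the tool pointing down it reaches from about 0.35 to 0.975 m from the base axis. Payload 4.9 kg.
Tool frame: the origin (TCP) lies at the very end of the fingers, on their centre line; the grasp point (between the pads) lies 19 mm behind it; z points along the fingers, y is the line along which they close (so a half turn about z gives the same grasp; the last joint's range is limited). The gripper opens to 85 mm and grips with 20 to 120 N. Pads are 22 mm wide; open, the fingers measure 114 mm over their backs; the gripper's body (76 mm by 85 mm) begins 54 mm behind the grasp point. The pads swing forward as they close: fully open they stand 13 mm farther back than shut.
Start: joints at [-1.467, 0.053, 1.613, -0, 1.476, -0.119], TCP at [0.138, -0.61, 0.231] pointing down, gripper open.
Joint ranges: [-3.01, 3.01], [-1.01, 2.22], [0.06, 2.58], [-1.02, 4.17], [0.09, 2.62], [-3.14, 3.14]. Speed limits (rad/s): [2.57, 2.57, 3.14, 3.14, 3.14, 3.14].

## Interface

Orientations are given as a rotation vector (axis times angle).
In Python, from station import ctrl, imaging gives the robot as it stands.
- The arm moves only by the tool play_rows, never from a script. Its argument "series" is a list of rows, each a list of 3 entries, a list of its own where there are three numbers: the opening, from 0 (shut) to 1 (fully open), then the shift along the tool's x, y, z each as a share of 0.05 m, from -1 to 1, then the turn, a rotation vector about the tool's x, y, z each as a share of 8 degrees, from -1 to 1. In form: [[grip, [dx, dy, dz], [ax, ay, az]], ...]. A call has 1 to 8 rows; each row shifts and turns the commanded pose from where the row before left it, along the tool's axes as they then stand; what a row does not reach is not made up. A row lasts 1/8 s, in which the tool goes at most 62.5 mm and 10.7 degrees, less where a joint would pass 70% of its speed; a pose out of reach is approached as far as the arm can. A call with a number of a shift or a turn outside -1 to 1 is refused whole. A call with a gripper value outside its range is refused whole. The fingers move at their own pace and stop on an object; "force" is the grip in N (left out, the last holds). Time passes only in rows, so rows that do not move let the fingers close. It gives the time, the measured TCP pose, the force, the opening and the grip force at its end, in the units of the state.
- ctrl.get_obs(): the state, without advancing time (a new reading comes with each control period).
- imaging.get_image(name): name is "side" or "top"; returns a dict with "color" (420x560x3 uint8, blue, green, red), "fx", "fy", "cx", "cy" (pixels), "extrinsics" (4x4, takes a point from world to camera coordinates). Camera axes: x right, y down, z forward; pixel columns grow to the right and rows downward; lengths in m; the calibration is good to about 2 mm. A picture is of the moment at which its call begins. There is no depth.
- ctrl.finish_job(): hands the job in; it is judged then, once.
The state is a dict: "t": time; "q": joint angles; "dq": joint speeds; "effort": joint torques, N m; "tool_pos": TCP position; "tool_rot": TCP orientation; "contact_force": force on the tool from outside, world axes, zero at the start; "wrist_torque": the same for the moment, N m; "opening": finger opening in m; "grip_force": force on a finger pad.
Only numpy, scipy, OpenCV 4.12 (cv2) and the standard library are available. Lean on these libraries where they do the work, as an engineer would, in place of code of your own. Each camera call takes 0.05 s, during which the arm holds its last target. There are 200 camera calls.

## Working session

There is one attempt and no reset: what is moved stays moved. The work goes in short steps, Python scripts to look and compute and a tool call to move; the robot and the scene stay as the last step left them, time stands still between calls to the robot, and variables do not carry over. Pictures are saved under pics/ and viewed, at most 10 in all, crops included, and the job is handed in when it is done.

Besides the shell and the picture viewer there is one more tool, called after "Request:" as name(argument=value, ...) on one line, values as JSON. play_rows: Moves the arm, as the interface text tells. Shift numbers are shares of 0.05 m and turn numbers shares of 8 degrees, none past 1 either way. Its arguments: {"type":"object","properties":{"series":{"type":"array"},"force":{"type":"number"}},"required":["series"]}

```bash
mkdir -p pics; ls; cat > h.py <<'E'
import numpy as np, cv2
from scipy.spatial.transform import Rotation as R
from station import ctrl, imaging
def shot(n,f=None):
    d=imaging.get_image(n)
    if f: cv2.imwrite('pics/'+f,d['color'])
    return d
def ray(d,u,v):
    E=np.array(d['extrinsics']);Rm=E[:3,:3];c=-Rm.T@E[:3,3]
    r=Rm.T@np.array([(u-d['cx'])/d['fx'],(v-d['cy'])/d['fy'],1]);return c,r/np.linalg.norm(r)
def plane(d,u,v,z):
    c,r=ray(d,u,v);return c+r*(z-c[2])/r[2]
def tri(d1,p1,d2,p2):
    c1,r1=ray(d1,*p1);c2,r2=ray(d2,*p2)
    s=np.linalg.lstsq(np.c_[r1,-r2],c2-c1,rcond=None)[0]
    a=c1+s[0]*r1;b=c2+s[1]*r2;return (a+b)/2,np.linalg.norm(a-b)
def proj(d,p):
    E=np.array(d['extrinsics']);q=E[:3,:3]@np.array(p)+E[:3,3];return d['cx']+d['fx']*q[0]/q[2],d['cy']+d['fy']*q[1]/q[2]
E
python3 - <<'E'
from h import *
for n in('side','top'):
    d=shot(n,n+'0.png');c,r=ray(d,d['cx'],d['cy']);print(n,d['fx'],c,r)
print(ctrl.get_obs())
E
```

```text
pics
side 405.2619932034781 [0.46243922 0.57050641 0.92429166] [ 0.08126947 -0.60811335 -0.78967931]
top 461.63754631913093 [2.98918128e-01 9.23241543e-04 1.52433611e+00] [ 0.19428075  0.00781687 -0.98091482]
{'t': 0.1, 'q': array([-1.46699510e+00,  5.32913072e-02,  1.61416300e+00, -4.38734300e-05,
        1.47598492e+00, -1.18991852e-01]), 'dq': array([ 0.00020292, -0.00013889, -0.00418835,  0.00034157, -0.00026344,
       -0.00029288]), 'effort': array([ 1.14647355e-03, -3.94905102e+01, -3.71360850e+01, -1.37909123e-05,
        3.98686665e-03, -8.08191658e-06]), 'tool_pos': array([ 0.13803117, -0.60898972,  0.23018189]), 'tool_rot': array([-3.12028435e+00, -3.49040442e-01,  4.65405880e-05]), 'contact_force': array([ 0.93548446, -0.53372258, -0.07344198]), 'wrist_torque': array([0.04509974, 0.03561392, 0.03099693]), 'grip_force': 0.0, 'opening': 0.08504873976278536}
```

View pics/side0.png

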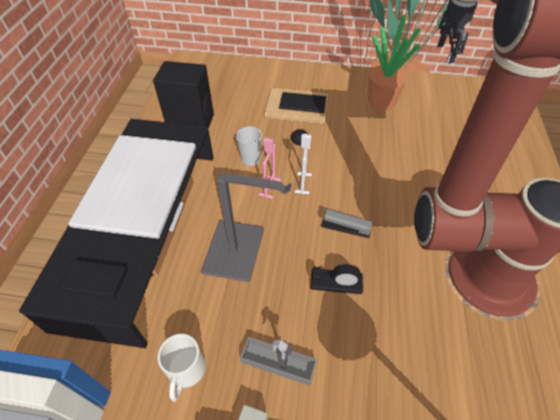

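View pics/top0.png

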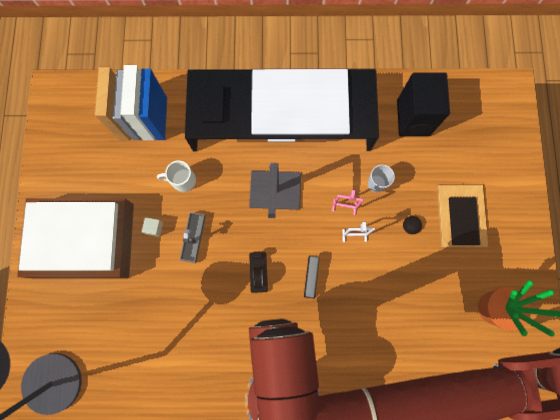

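Possible mix-ups:
- **Link:** the silver frame is at side (305,165) / top (357,233). The pink look-alike is at side (268,165) / top (347,201).
- **Tray:** the grey tray with hook is at side (280,360) / top (193,238). The stapler (side 347,222) and tape (side 337,280) have no hook.
- **Stand:** it is at side (250,190) / top (272,190).

I choose the silver link and the hooked tray, and check them in one close crop.

```bash
python3 - <<'E'
from h import *
s=cv2.imread('pics/side0.png');t=cv2.imread('pics/top0.png')
def cr(i,x,y,w,h):
    return cv2.resize(i[y:y+h,x:x+w],(400,300),interpolation=cv2.INTER_CUBIC)
m=np.vstack([np.hstack([cr(s,240,120,100,75),cr(s,230,325,100,75)]),np.hstack([cr(t,320,190,80,60),cr(t,160,205,80,60)])])
cv2.imwrite('pics/m0.png',m)
E
```

```text
(no output)
```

View pics/m0.png

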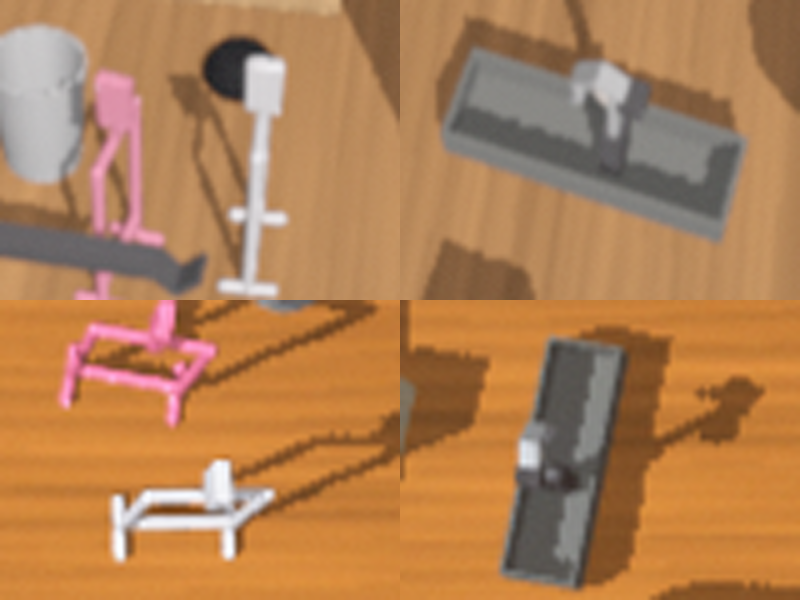

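The crop confirms the silver link: tab at side (306,141) / top (363.6,226.6), bars along world y. The tray's hook tip points to the image left in side, which is world +x. Next I measure them and look at the seat.

```bash
python3 - <<'E'
from h import *
np.set_printoptions(precision=4,suppress=True)
S=shot('side');T=shot('top');s,t=S['color'],T['color']
ms=lambda x,y:(240+x/4,120+y/4); ms2=lambda x,y:(230+(x-400)/4,325+y/4)
mt=lambda x,y:(320+x/5,190+(y-300)/5); mt2=lambda x,y:(160+(x-400)/5,205+(y-300)/5)
print('tab',tri(S,ms(265,88),T,mt(217,483)))
# silver mask
for n,d,box in(('side',S,(290,125,30,75)),('top',T,(335,218,50,30))):
    x,y,w,h=box;c=d['color'][y:y+h,x:x+w].astype(int);hsv=cv2.cvtColor(d['color'][y:y+h,x:x+w],cv2.COLOR_BGR2HSV)
    m=((hsv[...,1]<50)&(hsv[...,2]>130)).astype(np.uint8)
    print(n);[print(y+i,''.join('#' if k else '.' for k in r)) for i,r in enumerate(m)] if n=='top' else print(x+np.where(m.any(0))[0][[0,-1]],y+np.where(m.any(1))[0][[0,-1]])
for p in[(119,497),(119,558),(229,558),(229,525)]: print('runner z=.006',plane(T,*mt(*p),.006))
for p in[(218,288),(278,290),(230,215),(287,218)]: print('side runner',plane(S,*ms(*p),.006))
for p in[(548,338),(627,348),(580,588),(500,573)]: print('tray rim',plane(T,*mt2(*p),.03))
for p in[(478,48),(748,140),(445,135)]: print('side tray rim',plane(S,*ms2(*p),.03))
print('hook top',tri(S,ms2(605,75),T,mt2(530,440)))
def cr(i,x,y,w,h): return cv2.resize(i[y:y+h,x:x+w],(400,300),interpolation=cv2.INTER_CUBIC)
m=np.vstack([np.hstack([cr(s,250,160,60,45),cr(s,265,330,40,30)]),np.hstack([cr(t,245,165,60,45),cr(t,175,220,40,30)])])
cv2.imwrite('pics/m1.png',m)
E
```

```text
tab (array([ 0.5148, -0.24  ,  0.1726]), np.float64(0.0012247811651855173))
side
[294 311] [134 193]
top
218 ..................................................
219 ..................................................
220 ..................................................
221 ..................................................
222 ............................###...................
223 ...........................####...................
224 ..........................#####...................
225 ..........................#####...................
226 ..........................#####...................
227 ..........................######..................
228 ..............##########################..........
229 ........##...###########################..........
230 ........##..###########..#######..#####...........
231 ........##.###............######.####.............
232 ........######.............#########..............
233 ........###########################...............
234 ........##########################................
235 ........########################..................
236 .
[... 580 characters left out ...]
...................
247 ..................................................
runner z=.006 [ 0.5328 -0.2045  0.006 ]
runner z=.006 [ 0.4921 -0.2033  0.006 ]
runner z=.006 [ 0.4919 -0.2759  0.006 ]
runner z=.006 [ 0.5139 -0.2767  0.006 ]
side runner [ 0.536  -0.2006  0.006 ]
side runner [ 0.4918 -0.2054  0.006 ]
side runner [ 0.5364 -0.2746  0.006 ]
side runner [ 0.4927 -0.2782  0.006 ]
tray rim [0.5866 0.3056 0.03  ]
tray rim [0.5797 0.2532 0.03  ]
tray rim [0.422 0.279 0.03 ]
tray rim [0.4318 0.3312 0.03  ]
side tray rim [0.5787 0.2555 0.03  ]
side tray rim [0.4243 0.2835 0.03  ]
side tray rim [0.587  0.3051 0.03  ]
hook top (array([0.5026, 0.2943, 0.1295]), np.float64(0.0027194448259763005))
```

View pics/m1.png

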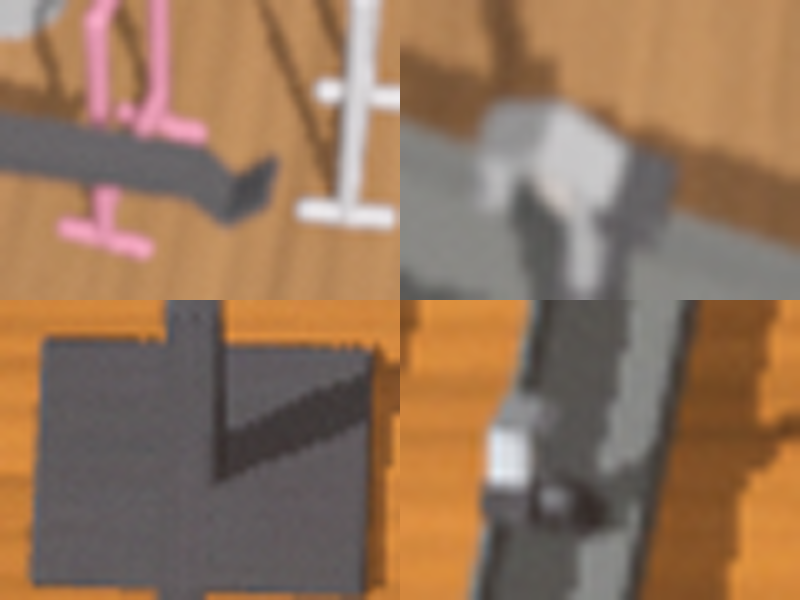

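The seat's lip ends near side (290.7,186) and the V bottom is near side (284.5,190). The stand arm runs back along world x. In top, the hook's white top is at (185.8,235) with the tip on +x. Next I turn and go above the link, then measure the stand precisely.

Request:
play_rows(series=[[1,[0,0,-0.3],[0,0,0.8]],[1,[0,0,-0.3],[0,0,0.8]],[1,[0.94,-0.92,0],[0,0,0]],[1,[0.94,-0.92,0],[0,0,0]],[1,[0.94,-0.92,0],[0,0,0]],[1,[0.94,-0.92,0],[0,0,0]],[1,[0.94,-0.92,0],[0,0,0]],[1,[0.94,-0.92,0],[0,0,0]]], force=40)

```text
t: 1.2
tool_pos: [0.4074, -0.3457, 0.2613]
tool_rot: [3.141, -0.001, 0.0]
contact_force: [0.9, -0.6, -0.4]
opening: 0.0853
grip_force: 0.0
```

```bash
python3 - <<'E'
from h import *
np.set_printoptions(precision=4,suppress=True)
o=ctrl.get_obs();print(o['t'],o['tool_pos'],o['tool_rot'],R.from_rotvec(o['tool_rot']).as_matrix())
S={'color':cv2.imread('pics/side0.png')};T={'color':cv2.imread('pics/top0.png')}
a=shot('side');b=shot('top')
for d,n in((S,a),(T,b)):
    for k in('fx','fy','cx','cy','extrinsics'): d[k]=n[k]
g=cv2.cvtColor(T['color'],cv2.COLOR_BGR2HSV)
m=(g[...,1]<70)
for v in range(160,222,3): 
    c=np.where(m[v,240:310])[0]+240; print(v,c[[0,-1]] if len(c) else None, end=' | ')
q=lambda x,y:(245+x/6.667,165+(y-300)/6.667)
print()
for p in[(45,338),(372,350),(365,592),(35,583)]: print('base',plane(T,*q(*p),.006))
w=lambda x,y:(250+x/6.667,160+y/6.667)
print('lip near/far/mid',[plane(S,*w(*p),.295) for p in[(268,192),(275,155),(271,173)]])
print('V bottom',[plane(S,*w(*p),.278) for p in[(225,222),(235,180)]], 'arm',[plane(S,*w(*p),.288) for p in[(0,118),(0,170)]])
E
```

```text
1.2 [ 0.4074 -0.3457  0.2613] [ 3.1413 -0.0012  0.0004] [[ 1.     -0.0008  0.0003]
 [-0.0008 -1.     -0.0002]
 [ 0.0003  0.0002 -1.    ]]
160 None | 163 None | 166 [270 277] | 169 [270 277] | 172 [251 296] | 175 [251 300] | 178 [251 299] | 181 [251 299] | 184 [251 299] | 187 [251 299] | 190 [250 299] | 193 [250 299] | 196 [250 299] | 199 [250 299] | 202 [250 299] | 205 [250 299] | 208 [269 298] | 211 [269 274] | 214 [269 274] | 217 [269 274] | 220 None | 
base [0.7361 0.1034 0.006 ]
base [ 0.7291 -0.0639  0.006 ]
base [ 0.6031 -0.059   0.006 ]
base [0.6082 0.1072 0.006 ]
lip near/far/mid [array([0.5226, 0.035 , 0.295 ]), array([0.5225, 0.0197, 0.295 ]), array([0.5228, 0.0272, 0.295 ])]
V bottom [array([0.5358, 0.0347, 0.278 ]), array([0.5352, 0.0172, 0.278 ])] arm [array([0.6113, 0.0115, 0.288 ]), array([0.607 , 0.0329, 0.288 ])]
```

Request:
play_rows(series=[[1,[0.72,-0.7,0],[0,0,0]],[1,[0.72,-0.7,0],[0,0,0]],[1,[0.6,-0.6,0],[0,0,0]],[1,[0,0,0],[0,0,0]]])

```text
t: 1.8
tool_pos: [0.5092, -0.2463, 0.261]
tool_rot: [-3.141, -0.004, 0.001]
contact_force: [-1.0, 0.5, -0.3]
opening: 0.0855
grip_force: 0.0
```

```bash
python3 - <<'E'
from h import *
np.set_printoptions(precision=4,suppress=True)
o=ctrl.get_obs();print(o['t'],o['tool_pos'],o['tool_rot'])
S=shot('side');T=shot('top')
print('lip top',plane(T,271.5,218.5,.295))
p=o['tool_pos']; print(proj(S,p),proj(T,p))
def cr(i,x,y,w,h): return cv2.resize(i[y:y+h,x:x+w],(400,400),interpolation=cv2.INTER_CUBIC)
cv2.imwrite('pics/m2.png',np.hstack([cr(S['color'],265,90,80,80),cr(T['color'],320,185,80,80)]))
E
```

```text
1.8 [ 0.5092 -0.2463  0.261 ] [-3.1412 -0.0042  0.0008]
lip top [0.5186 0.0291 0.295 ]
(np.float64(310.31239043475506), np.float64(114.52901995316346)) (np.float64(371.21834986712054), np.float64(223.73576424465475))
```

View pics/m2.png

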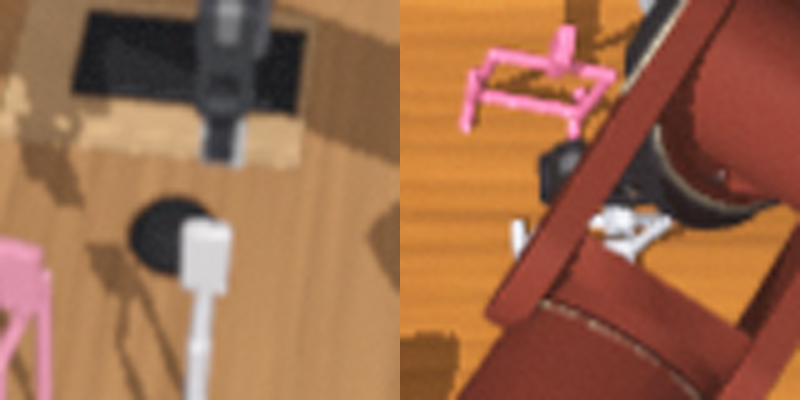

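In the side crop the fingertips are at (222,165), about 6 mm to -x of the tab at (206,255). The estimate holds, so I correct, descend and grip.

Request:
play_rows(series=[[1,[0.11,-0.13,0],[0,0,0]],[1,[0,0,0.6],[0,0,0]],[1,[0,0,0.7],[0,0,0]],[1,[0,0,0.6],[0,0,0]],[1,[0,0,0.15],[0,0,0]],[0,[0,0,0],[0,0,0]],[0,[0,0,0],[0,0,0]],[0,[0,0,0],[0,0,0]]], force=50)

```text
t: 2.9
tool_pos: [0.5146, -0.2415, 0.1605]
tool_rot: [3.14, -0.001, 0.004]
contact_force: [-0.5, -0.2, 0.7]
opening: 0.0327
grip_force: 0.0
```

Request:
play_rows(series=[[0,[0,0,0],[0,0,0]],[0,[0,0,0],[0,0,0]],[0,[0,0,0],[0,0,0]],[0,[0,0,0],[0,0,0]],[0,[0,0,-0.2],[0,0,0]],[0,[0,0,-0.5],[0,0,0]]])

```text
t: 3.65
tool_pos: [0.5123, -0.2399, 0.1916]
tool_rot: [-3.138, 0.001, 0.007]
contact_force: [-0.3, -0.9, -1.5]
opening: 0.0095
grip_force: 50.7
```

Request:
play_rows(series=[[0,[-0.2,0,-0.8],[0,0,0]],[0,[-0.2,0,-1],[0,0,0]],[0,[-0.2,0,-0.9],[0,0,0.24]],[0,[-0.1,-0.9,-0.2],[0,0,0]],[0,[0,-0.9,0],[0,0,0]],[0,[0,-0.9,0],[0,0,0]],[0,[0,-0.9,0],[0,0,0]],[0,[0,-0.9,0],[0,0,0]]])

```text
t: 4.65
tool_pos: [0.4859, -0.0143, 0.3382]
tool_rot: [-3.141, 0.054, 0.002]
contact_force: [1.0, -0.6, -1.4]
opening: 0.0093
grip_force: 50.7
```

Request:
play_rows(series=[[0,[0,-0.55,0],[0,0,0]],[0,[0,-0.2,0],[0,0,0]],[0,[0,0,0],[0,0,0]],[0,[0,0,0],[0,0,0]]])

```text
t: 5.15
tool_pos: [0.4878, 0.0207, 0.3386]
tool_rot: [3.141, -0.055, -0.001]
contact_force: [0.6, -0.2, -2.1]
opening: 0.0093
grip_force: 50.7
```

```bash
python3 - <<'E'
from h import *
np.set_printoptions(precision=4,suppress=True)
o=ctrl.get_obs();print(o['t'],o['tool_pos'],o['tool_rot'],o['contact_force'])
S=shot('side');T=shot('top')
def cr(i,x,y,w,h): return cv2.resize(i[y:y+h,x:x+w],(400,400),interpolation=cv2.INTER_CUBIC)
cv2.imwrite('pics/m3.png',np.hstack([cr(S['color'],250,135,100,100),cr(T['color'],230,180,80,80)]))
E
```

```text
5.15 [0.4878 0.0207 0.3386] [ 3.1407 -0.0555 -0.0006] [ 0.6186 -0.1584 -2.1135]
```

View pics/m3.png

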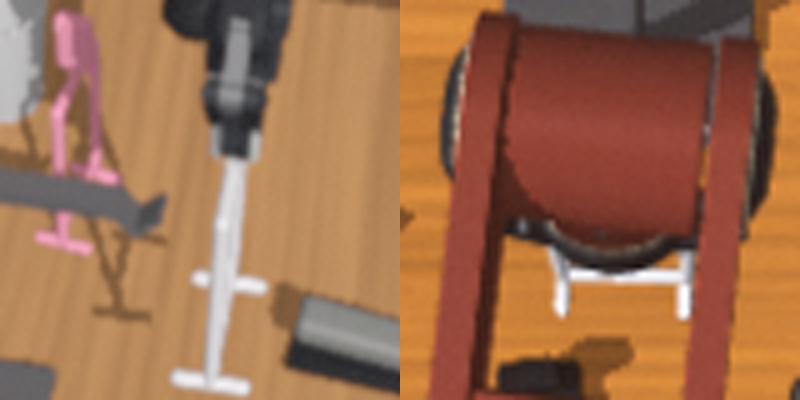

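The link hangs upright in the grip just in front of the lip (side crop: fingers (238,150), lip (155,215)). I move in over the V and start down.

Request:
play_rows(series=[[0,[0.25,-0.17,0],[0,0,0]],[0,[0.4,0,0],[0,0,0]],[0,[0.3,0,0],[0,0,0]],[0,[0,0,0],[0,0,0]],[0,[0,0,0.2],[0,0,0]],[0,[0,0,0.2],[0,0,0]],[0,[0,0,0.1],[0,0,0]],[0,[0,0,0],[0,0,0]]])

```text
t: 6.25
tool_pos: [0.535, 0.0285, 0.3129]
tool_rot: [-3.141, 0.054, 0.002]
contact_force: [-0.4, -0.7, -1.4]
opening: 0.0091
grip_force: 50.7
```

Request:
play_rows(series=[[0,[0,0,0.04],[0,0,0]],[0,[0,0,0.04],[0,0,0]],[0,[0,0,0.03],[0,0,0]],[0,[0,0,0],[0,0,0]]])

```text
t: 6.75
tool_pos: [0.5356, 0.0284, 0.3088]
tool_rot: [3.141, -0.054, 0.001]
contact_force: [-1.0, -0.4, -0.5]
opening: 0.0095
grip_force: 51.1
```

Request:
play_rows(series=[[0,[0,0,0.02],[0,0,0]],[0,[0,0,0.02],[0,0,0]],[0,[0,0,0],[0,0,0]]])

```text
t: 7.12
tool_pos: [0.5356, 0.0284, 0.3086]
tool_rot: [3.141, -0.054, 0.003]
contact_force: [-4.0, -0.4, 6.5]
opening: 0.0093
grip_force: 52.1
```

Contact is firm, with the rear leg pushing to -x. I ease up, shift a little and release.

Request:
play_rows(series=[[0,[-0.02,0,-0.025],[0,0,0]],[0,[0,0,0],[0,0,0]],[0,[0,0,0],[0,0,0]]])

```text
t: 7.5
tool_pos: [0.5346, 0.0285, 0.3077]
tool_rot: [3.141, -0.054, 0.0]
contact_force: [-0.8, 0.3, 2.8]
opening: 0.0092
grip_force: 51.3
```

Request:
play_rows(series=[[0.25,[0,0,0],[0,0,0]],[0.4,[0,0,0],[0,0,0]],[0.5,[0,0,0],[0,0,0]],[0.5,[0,0,-0.3],[0,0,0]],[0.5,[0,0,-0.6],[0,0,0]],[0.7,[0,0,-0.6],[0,0,0]],[0.7,[-0.5,0,-0.3],[0,0,0]],[0.7,[-0.8,0,0],[0,0,0]]])

```text
t: 8.5
tool_pos: [0.4698, 0.0306, 0.4007]
tool_rot: [3.141, -0.054, 0.006]
contact_force: [0.0, 0.2, 0.1]
opening: 0.0598
grip_force: 0.0
```

```bash
python3 - <<'E'
from h import *
np.set_printoptions(precision=4,suppress=True)
o=ctrl.get_obs();print(o['t'],o['tool_pos'],o['opening'],o['contact_force'])
S=shot('side');T=shot('top')
def cr(i,x,y,w,h): return cv2.resize(i[y:y+h,x:x+w],(400,400),interpolation=cv2.INTER_CUBIC)
cv2.imwrite('pics/m4.png',np.hstack([cr(S['color'],240,140,80,80),cr(T['color'],230,180,80,80)]))
E
```

```text
8.5 [0.4698 0.0306 0.4007] 0.05984816139531203 [0.0425 0.1851 0.1006]
```

View pics/m4.png

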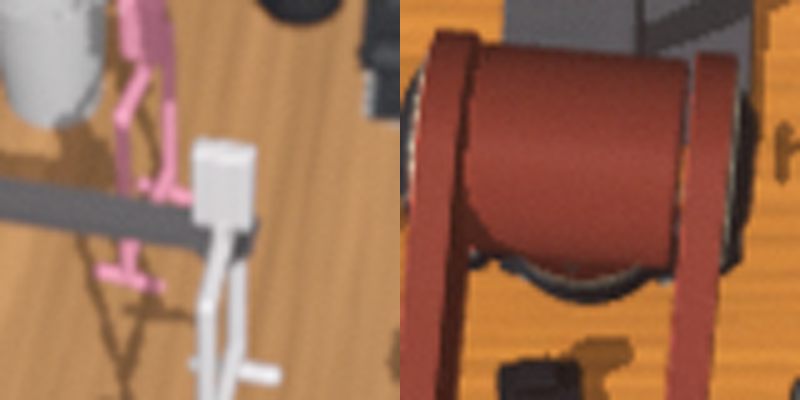

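The link hangs in the seat (side crop: tab (222,185), upright). Now to the tray.

Request:
play_rows(series=[[0.8,[0,0,0],[0,0,0.945]],[0.8,[-0.17,-0.88,0],[0,0,0]],[0.8,[-0.17,-0.88,0],[0,0,0]],[0.8,[-0.17,-0.88,0],[0,0,0]],[0.8,[-0.17,-0.88,0],[0,0,0]],[0.8,[-0.17,-0.88,0],[0,0,0]],[0.8,[-0.17,-0.88,0],[0,0,0]],[0.8,[0,0,0],[0,0,0]]])

```text
t: 9.6
tool_pos: [0.4629, 0.3019, 0.3975]
tool_rot: [-3.131, 0.255, 0.001]
contact_force: [-0.4, -0.9, -1.4]
opening: 0.0683
grip_force: 0.0
```

```bash
cat > go.py <<'E'
from h import *
import sys
np.set_printoptions(precision=4,suppress=True)
# go.py x y z : shift to the TCP target in tool shares; prints tool axes
o=ctrl.get_obs();M=R.from_rotvec(o['tool_rot']).as_matrix()
print('t',o['t'],'pos',o['tool_pos'],'q',o['q'],'F',o['contact_force'],'T',o['wrist_torque'])
print('yaw',np.arctan2(M[1,0],M[0,0]),'tilt',np.degrees(np.arcsin(M[2,0])),'ylevel',M[2,1])
t=np.array([float(a) for a in sys.argv[1:4]])
print('shares',M.T@(t-o['tool_pos'])/.05)
E
python3 go.py 0.4626 0.2994 0.4; python3 - <<'E'
from h import *
S=shot('side','side_hang.png');T=shot('top','top_hang.png')
# mask silver link in side, seat area
for n,d,(x,y,w,h) in(('S',S,(265,160,50,90)),('T',T,(240,190,60,50))):
    c=cv2.cvtColor(d['color'][y:y+h,x:x+w],cv2.COLOR_BGR2HSV);m=(c[...,1]<45)&(c[...,2]>125)
    for i in range(0,h,2): print(n,y+i,''.join('#' if k else '.' for k in m[i]))
E
```

```text
t 9.6 pos [0.4629 0.3019 0.3975] q [ 0.4432 -0.1634  1.5489  0.0003  1.7564  2.1762] F [-0.4337 -0.914  -1.381 ] T [ 0.0319 -0.0167  0.0077]
yaw -0.16221355309634816 tilt -0.027244223016346 ylevel -5.121619131607305e-05
shares [ 0.0025  0.0511 -0.0505]
S 160 ..................................................
S 162 ..................................................
S 164 ..................................................
S 166 ..................................................
S 168 ..............####................................
S 170 ..............####................................
S 172 ..............####................................
S 174 ..............####................................
S 176 ..............####................................
S 178 ..............####................................
S 180 ..............####................................
S 182 ..............#####..............................#
S 184 ...............#####............................##
S 186 .................###..........................####
S 188 ..................#........................
[... 2692 characters left out ...]
..............##..............
T 220 ...................##########################...............
T 222 ....................##...............########...............
T 224 ...................###.....................###..............
T 226 ...................###.....................##...............
T 228 ....................#......................##...............
T 230 ............................................................
T 232 ............................................................
T 234 ............................................................
T 236 ............................................................
T 238 ............................................................
```

```bash
python3 - <<'E'
from h import *
np.set_printoptions(precision=4,suppress=True)
T={'color':cv2.imread('pics/top_hang.png')};S=dict(T);a=shot('top');b=shot('side')
for k in('fx','fy','cx','cy','extrinsics'): T[k]=a[k];S[k]=b[k]
for p,z in(((259,213),.288),((285,214.7),.288),((260,220.3),.172),((284,221.7),.172)): print(z,plane(T,*p,z))
s=cv2.imread('pics/side_hang.png')
print('low bar far/near runner side z=.151',plane(S,284,212,.151),plane(S,277.5,237,.151))
c=cv2.cvtColor(T['color'][195:245,235:300],cv2.COLOR_BGR2HSV)
def cr(i,x,y,w,h): return cv2.resize(i[y:y+h,x:x+w],(400,400),interpolation=cv2.INTER_CUBIC)
cv2.imwrite('pics/m5.png',np.hstack([cr(s,255,165,80,80),cr(T['color'],240,190,60,60)]))
E
```

```text
0.288 [0.5352 0.0634 0.288 ]
0.288 [ 0.5303 -0.0075  0.288 ]
0.172 [0.5353 0.0661 0.172 ]
0.172 [ 0.5309 -0.0052  0.172 ]
low bar far/near runner side z=.151 [ 0.5412 -0.0128  0.151 ] [0.5454 0.0606 0.151 ]
```

View pics/m5.png

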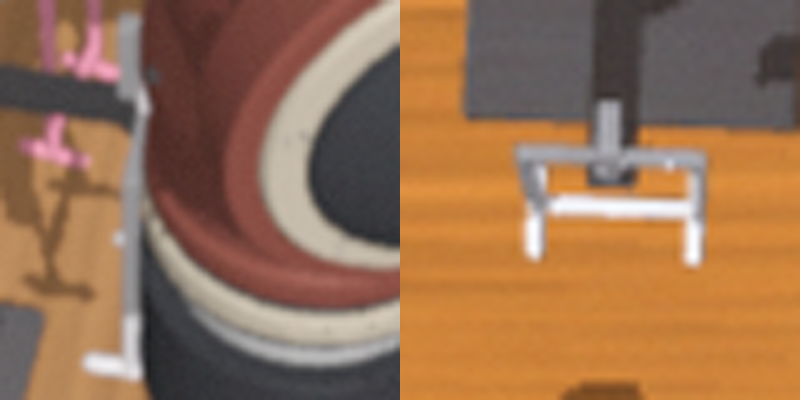

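Request:
play_rows(series=[[0.8,[0,0.05,0.7],[0,0.8,0]],[0.8,[0,0,0.7],[0,0.8,0]],[0.8,[0,0,0.7],[0,0.8,0]],[0.8,[0,0,0.7],[0,0.72,0]],[0.8,[0,0,0],[0,0,0]],[0.8,[0,0,0],[0,0,0]]])

```text
t: 10.55
tool_pos: [0.4864, 0.293, 0.263]
tool_rot: [3.023, -0.254, 0.671]
contact_force: [-0.8, -0.3, 0.7]
opening: 0.0684
grip_force: 0.0
```

```bash
python3 go.py 0.4626 0.2994 0.15
```

```text
t 10.55 pos [0.4864 0.293  0.263 ] q [ 0.5474 -0.2989  1.9249 -0.3018  1.1915  2.3523] F [-0.8258 -0.2753  0.7168] T [ 0.0241  0.1792 -0.0333]
yaw -0.1681206069108463 tilt 25.03656397572921 ylevel -0.0018526437219751127
shares [-1.4006 -0.0428  1.8414]
```

The link sits well in the V, with its low bar at about (0.534,0.030,0.172) and yaw about -0.06 (top crop bar ends (520,155) and (705,160)). I go down to the tray, tilted 25°.

Request:
play_rows(series=[[0.8,[-0.47,-0.01,0.61],[0,0,0]],[0.8,[-0.47,-0.01,0.61],[0,0,0]],[0.8,[-0.47,-0.01,0.61],[0,0,0]],[0.8,[-0.28,0,0.6],[0,0,0]],[0.8,[-0.28,0,0.6],[0,0,0]],[0.8,[-0.28,0,0.6],[0,0,0]],[0.8,[0,0,0],[0,0,0]],[0.8,[0,0,0],[0,0,0]]])

```text
t: 11.55
tool_pos: [0.4628, 0.2999, 0.0517]
tool_rot: [3.023, -0.253, 0.675]
contact_force: [0.2, -0.1, 1.1]
opening: 0.0683
grip_force: 0.0
```

```bash
python3 go.py 0.4626 0.2994 0.003; python3 - <<'E'
from h import *
S=shot('side');T=shot('top')
def cr(i,x,y,w,h): return cv2.resize(i[y:y+h,x:x+w],(400,400),interpolation=cv2.INTER_CUBIC)
cv2.imwrite('pics/m6.png',np.hstack([cr(S['color'],240,310,100,100),cr(T['color'],155,195,80,80)]))
E
```

```text
t 11.55 pos [0.4628 0.2999 0.0517] q [ 0.5868 -0.0907  2.1243 -0.4065  0.8189  2.5615] F [ 0.2264 -0.0726  1.1299] T [ 0.0452  0.1578 -0.023 ]
yaw -0.16798689514501494 tilt 25.14104540157697 ylevel -0.0028265590468917884
shares [-0.4164  0.0136  0.8801]
```

View pics/m6.png

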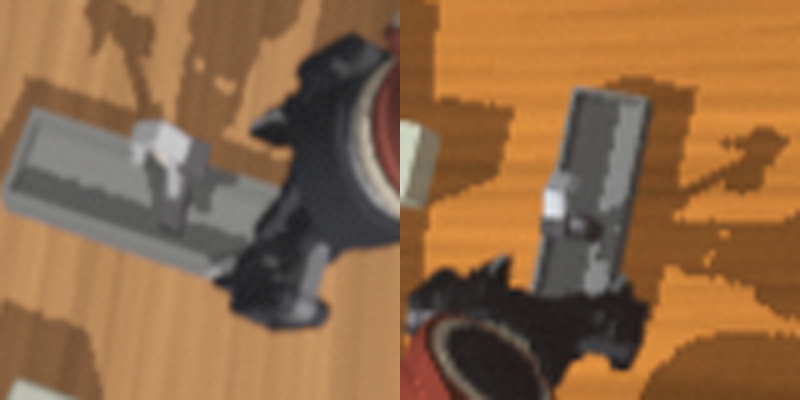

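The fingers straddle the tray near its -x end with the hook clear (side crop: fingers (250,290), hook (165,140)). I descend and grip hard.

Request:
play_rows(series=[[0.8,[-0.21,0,0.44],[0,0,0]],[0.8,[-0.15,0.01,0.32],[0,0,0]],[0.8,[-0.05,0,0.11],[0,0,0]],[0.8,[0,0,0],[0,0,0]],[0,[0,0,0],[0,0,0]],[0,[0,0,0],[0,0,0]],[0,[0,0,0],[0,0,0]]], force=115)

```text
t: 12.52
tool_pos: [0.4612, 0.2993, 0.002]
tool_rot: [3.023, -0.252, 0.672]
contact_force: [-3.5, 0.5, 5.6]
opening: 0.0485
grip_force: 118.7
```

```bash
python3 go.py 0.4626 0.2994 0.12
```

```text
t 12.525 pos [0.4612 0.2993 0.002 ] q [ 0.5873  0.0017  2.1381 -0.4509  0.7236  2.6234] F [-3.4948  0.5303  5.6451] T [ 0.0926  0.2729 -0.0212]
yaw -0.16673322102272287 tilt 25.070734270768625 ylevel -0.0019421451518735408
shares [ 1.0252 -0.012  -2.1256]
```

Request:
play_rows(series=[[0,[0,0,0],[0,0,0]],[0,[0.04,0,-0.09],[0,0,0]],[0,[0.12,0,-0.26],[0,0,0]],[0,[0.21,0,-0.45],[0,0,0]],[0,[0.25,0,-0.54],[0,0,0]],[0,[0.26,0,-0.55],[0,0,0]],[0,[0,0,0],[0,0,0]],[0,[0,0,0],[0,0,0]]])

```text
t: 13.52
tool_pos: [0.4595, 0.2979, 0.1036]
tool_rot: [3.022, -0.252, 0.666]
contact_force: [-0.9, -0.4, -1.7]
opening: 0.0482
grip_force: 118.4
```

```bash
python3 go.py 0.43 0.08 0.106; python3 - <<'E'
from h import *
np.set_printoptions(precision=4,suppress=True)
S=shot('side');T=shot('top')
print('tape',[plane(T,u,v,z) for u,v,z in((250,252,.0),(250,252,.078),(267,252,.078),(250,292,.0),(250,292,.078),(267,292,.04))])
print('tape side z0',[plane(S,u,v,0) for u,v in((312,290),(362,293),(312,268))])
def cr(i,x,y,w,h): return cv2.resize(i[y:y+h,x:x+w],(400,400),interpolation=cv2.INTER_CUBIC)
cv2.imwrite('pics/m7.png',np.hstack([cr(S['color'],230,310,80,80),cr(T['color'],150,195,80,80)]))
E
```

```text
t 13.525 pos [0.4595 0.2979 0.1036] q [ 0.587  -0.1828  2.1056 -0.3689  0.9269  2.5036] F [-0.8806 -0.4371 -1.701 ] T [ 0.0708  0.4454 -0.0016]
yaw -0.1659173593121984 tilt 24.876721908824635 ylevel 0.0009624718133940044
shares [0.1454 4.3963 0.0192]
tape [array([0.459 , 0.1069, 0.    ]), array([0.4508, 0.1014, 0.078 ]), array([0.4507, 0.0481, 0.078 ]), array([0.3287, 0.1055, 0.    ]), array([0.3272, 0.1001, 0.078 ]), array([0.3278, 0.0489, 0.04  ])]
tape side z0 [array([0.4518, 0.1049, 0.    ]), array([0.3279, 0.0944, 0.    ]), array([0.4583, 0.0427, 0.    ])]
```

View pics/m7.png

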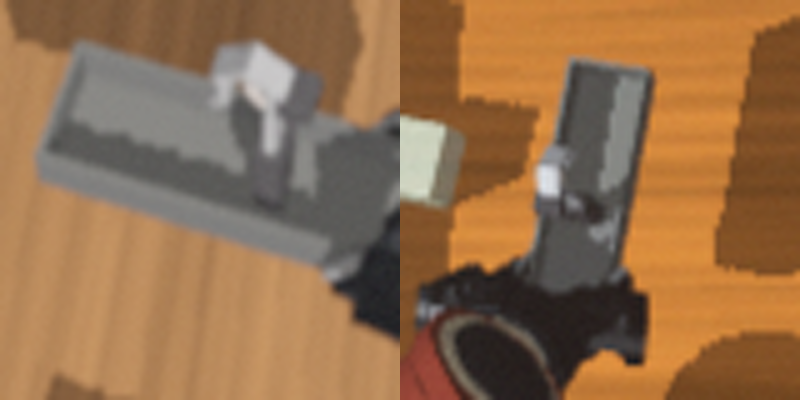

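The tray is lifted and level, and the hook tip is on the +x side. Those were my 10 views, so from here I use numbers only. First I check whether the tape dispenser's front end is low where the tray's tail will hang.

```bash
python3 - <<'E'
from h import *
np.set_printoptions(precision=4,suppress=True)
S=shot('side')
g=cv2.cvtColor(cv2.imread('pics/side0.png'),cv2.COLOR_BGR2GRAY);hs=cv2.cvtColor(cv2.imread('pics/side0.png'),cv2.COLOR_BGR2HSV)
for v in range(258,298,2): print(v,' '.join('%3d'%g[v,u] for u in range(300,372,3)))
# where do box corners fall for front face heights, near (y=.105) and far (y=.049)
for z in(0,.02,.04,.078): print(z,[np.round(proj(S,(.457,y,z)),0) for y in(.105,.049)],[np.round(proj(S,(.39,y,z)),0) for y in(.105,.049)])
E
```

```text
258 145 146 141 129 150 146 154 146 130  99  99 104  97  97  97 127 147 142 147 147 152 139 139 138
260 145 146 111  99 114 148 154 147 135 100 100 102  97  98  98  99 143 141 148 149 151 139 139 139
262 145 147 107 102 100 148 152 147 135 100 101 102  98  97  98  93 116 142 147 148 150 138 139 139
264 146 148 106 103  95 142 152 145 116 101 101 100  97  82  71  61  72 114 137 149 150 139 138 139
266 144 147 104 103  93 101 116 104 119 100 102 100  59  38  40  41  45  43  66 129 149 140 138 139
268 145 147 107 104  73  42  44  74  85  93 101  84  32  37  42  43  45  44  45  57 146 139 140 139
270 142 147 121 103  44  46  46  45  46  47  50  35  32  31  39  42  41  44  41  43 122 142 139 140
272 141 148 133 103  38  47  46  44  45  40  31  29  27  37  38  47  43  44  44  45  89 141 140 140
274 144 147 143 102  32  44  45  44  45  42  27  31  36  82 143 153 151 113  53  43  37 126 140 140
276 144 147 145 109  32  54  54  44  44  47  32  32  94 173 185 184 185 182 153  47  40 120 140 139
278 146 146 146 107  36  47  47  43  46  47  43  32 163 185 184 183 183 183 185 110  41 117 141 140

[... 561 characters left out ...]
44  54  55  54  55  56  53 107 144 142
292 148 143 154 139 148 153 145 144 125  96  93  85  75  63  60  60  70  58  53  45  47 128 144 141
294 147 145 154 142 149 151 145 146 102 100 102 100  96  89  93 101 135 132 123 121 118 143 142 143
296 147 144 153 141 148 148 144 140 102  99 102 101  96  91  95  95 108 142 146 145 148 142 143 142
0 [array([310., 290.]), array([312., 270.])] [array([337., 293.]), array([338., 274.])]
0.02 [array([310., 286.]), array([313., 266.])] [array([338., 290.]), array([339., 270.])]
0.04 [array([311., 282.]), array([313., 262.])] [array([339., 286.]), array([340., 266.])]
0.078 [array([312., 275.]), array([314., 254.])] [array([340., 279.]), array([342., 258.])]
```

The dispenser's front is only about 15 mm high and its roll is farther back, so the tray's tail is clear. I turn the tray to the link's yaw.

Request:
play_rows(series=[[0,[0,0.5,0],[0.18,0,-0.38]],[0,[0,0.8,0],[0.17,0,-0.37]],[0,[0,0,0],[0,0,0]],[0,[0,0,0],[0,0,0]]])

```text
t: 14.18
tool_pos: [0.4516, 0.2338, 0.104]
tool_rot: [3.056, -0.078, 0.675]
contact_force: [-0.0, 0.4, -2.2]
opening: 0.0481
grip_force: 118.9
```

```bash
python3 go.py 0.428 0.033 0.106
```

```text
t 14.175 pos [0.4516 0.2338 0.104 ] q [ 0.4414 -0.3468  2.2355 -0.2612  0.8816  2.1921] F [-0.0363  0.4337 -2.1545] T [0.0139 0.425  0.0124]
yaw -0.05112425633431536 tilt 24.910480599599005 ylevel 0.00018923301772954398
shares [-0.2249  4.0351 -0.1477]
```

Request:
play_rows(series=[[0,[-0.04,0.5,-0.03],[0,0,0]],[0,[-0.05,0.7,-0.03],[0,0,0]],[0,[-0.04,0.75,-0.03],[0,0,0]],[0,[-0.04,0.75,-0.03],[0,0,0]],[0,[-0.04,0.7,-0.03],[0,0,0]],[0,[-0.02,0.45,0],[0,0,0]],[0,[0,0.18,0],[0,0,0]],[0,[0,0,0],[0,0,0]]])

```text
t: 15.18
tool_pos: [0.4283, 0.0336, 0.1067]
tool_rot: [3.056, -0.078, 0.676]
contact_force: [0.5, 0.2, -2.6]
opening: 0.0483
grip_force: 119.5
```

```bash
python3 go.py 0.428 0.033 0.106; python3 - <<'E'
from h import *
np.set_printoptions(precision=4,suppress=True)
S=shot('side','side_st.png');T=shot('top','top_st.png')
for n,d,(x,y,w,h) in(('S',S,(268,160,84,110)),):
    c=cv2.cvtColor(d['color'][y:y+h,x:x+w],cv2.COLOR_BGR2HSV)
    for i in range(0,h,2): print(y+i,''.join('#' if k[1]<45 and k[2]>150 else '+' if k[1]<60 and k[2]>85 else '-' if k[2]<80 else '.' for k in c[i]))
for h in(.105,.118,.131): print(h,'seat px side',proj(S,(.4725,.031,.104+h)),'top',proj(T,(.4725,.031,.104+h)))
print('bar',proj(S,(.534,.030,.172)))
E
```

```text
t 15.175 pos [0.4283 0.0336 0.1067] q [-0.1129 -0.7169  2.4608  0.0322  0.9633  1.4964] F [ 0.5441  0.2372 -2.623 ] T [0.0063 0.3438 0.0299]
yaw -0.05107697055434518 tilt 24.943348837052024 ylevel -0.00033211545007798965
shares [-0.0105  0.0115  0.0103]
160 ....................................................................................
162 ....................................................................................
164 ....................................................................................
166 ....................................................................................
168 ...........########+................................................................
170 ..........#############.............................................................
172 ..........#############.............................................................
174 ..........#############.............................................................
176 ..........#############.............................................................
178 ..........+############..................
[... 3871 characters left out ...]
266 ....................................................................----------------
268 .............................................--------.............------------------
0.105 seat px side (np.float64(312.14445617329636), np.float64(215.4646465925665)) top (np.float64(271.4986267546091), np.float64(239.61420189545913))
0.118 seat px side (np.float64(312.52431189728287), np.float64(211.89331735598353)) top (np.float64(271.39483591928314), np.float64(239.01451684093996))
0.131 seat px side (np.float64(312.91309903233804), np.float64(208.23801673905987)) top (np.float64(271.2890068269201), np.float64(238.4030550984455))
bar (np.float64(284.4542236978066), np.float64(221.52680267312866))
```

```bash
python3 - <<'E'
from h import *
np.set_printoptions(precision=4,suppress=True)
S=shot('side');T=shot('top')
def yplane(d,u,v,y):
    c,r=ray(d,u,v);return c+r*(y-c[1])/r[1]
print('tip end near/ctr',yplane(S,305.5,221,.037),yplane(S,305.5,221,.031))
print('top far edge',yplane(S,313,207.5,.025),'top near edge',yplane(S,311,217,.037))
t=T['color'][215:250,250:295];c=cv2.cvtColor(t,cv2.COLOR_BGR2HSV)
for i in range(35): print(215+i,''.join('#' if k[1]<45 and k[2]>150 else '+' if k[1]<60 and k[2]>85 else '-' if k[2]<80 else '.' for k in c[i]))
E
```

```text
tip end near/ctr [0.4858 0.037  0.1936] [0.486  0.031  0.1854]
top far edge [0.4726 0.025  0.23  ] top near edge [0.4745 0.037  0.2109]
215 ........#+##......+####++.....+++###.........
216 ........#+##......+++++--........+#+.........
217 ........##+#..+---.++++...+++....+#+.........
218 .........#+#..+-----.---.-..++....#+.........
219 .........#+++#######++++++++++...##+.........
220 .........#++#######################+.........
221 .........+#########################+.........
222 .........+##..#+++++###############+.........
223 .........###..+.++...+++.+++++...###.........
224 .........###..+.++++++..++++++...###.........
225 .........###..+.++++++++++++++...##..........
226 .........###..+.+.++++++++++++...##..........
227 .........##+..++++++++++++++++...##..........
228 ..........#...+++++++.++++++++...##..........
229 ..............++.+++++++++++++...+#..........
230 ..............+++++.++++++++++...............
231 ..............++++++++++++++++...............
232 ..............+++.++++++++++++...............
233 ..............++.+++++++++++++...............
234 ..............+++++++++++++++................
235 ...............++++++++++++++................
236 ................+++###+++++++................
237 .............++++++###+++++++................
238 .............+++++####+++++++................
239 .............+++.+####+++++++................
240 .............++.++####+++++++................
241 .............+++++#####++++++................
242 .............+-+.+#####++++++................
243 .............+-+++####+++++.+................
244 .............+..+++###+-...++................
245 .............+.+.++++++--++.+................
246 .............+.++++++++--+.++................
247 .............+.++++++++-.+.++................
248 .............+.+++...---+++++................
249 .............+.+++.--++++++++................
```

```bash
python3 - <<'E'
from h import *
np.set_printoptions(precision=4,suppress=True)
S=shot('side');T=shot('top')
a=plane(S,281.5,238,.152);b=plane(S,287.2,213,.152);print('runner ctr side',a,b,(a+b)/2)
a=plane(T,260,220.7,.172);b=plane(T,284,221.2,.172);print('bar top',a,b,'mid',plane(T,268,220.7,.172))
print('hook top in T (z=.2335) x range',plane(T,270,235.7,.2335),plane(T,270,244.3,.2335),plane(T,272.3,240,.2335),plane(T,267.5,240,.2335))
E
```

```text
runner ctr side [0.5359 0.0626 0.152 ] [ 0.5331 -0.0103  0.152 ] [0.5345 0.0262 0.152 ]
bar top [0.5341 0.0661 0.172 ] [ 0.5324 -0.0052  0.172 ] mid [0.534  0.0423 0.172 ]
hook top in T (z=.2335) x range [0.4804 0.0347 0.2335] [0.456  0.0346 0.2335] [0.4682 0.0282 0.2335] [0.4682 0.0417 0.2335]
```

Request:
play_rows(series=[[0,[0.2,0.02,0.1],[0,0,0]],[0,[0.3,0.02,0.14],[0,0,0]],[0,[0.3,0,0.14],[0,0,0]],[0,[0.25,-0.03,0.11],[0,0,0]],[0,[0.1,-0.02,0.05],[0,0,0]],[0,[0,0,0],[0,0,0]],[0,[0,0,0],[0,0,0]]])

```text
t: 16.35
tool_pos: [0.4911, 0.0309, 0.1062]
tool_rot: [3.056, -0.077, 0.676]
contact_force: [-1.0, -1.3, -1.9]
opening: 0.0481
grip_force: 119.4
```

```bash
python3 go.py 0.4918 0.0315 0.07; python3 - <<'E'
from h import *
np.set_printoptions(precision=4,suppress=True)
S=shot('side');T=shot('top')
for n,d,(x,y,w,h) in(('S',S,(268,160,50,85)),('T',T,(250,200,45,45))):
    c=cv2.cvtColor(d['color'][y:y+h,x:x+w],cv2.COLOR_BGR2HSV)
    for i in range(0,h,1): print(y+i,''.join('#' if k[1]<45 and k[2]>150 else '+' if k[1]<60 and k[2]>85 else '-' if k[2]<80 else '.' for k in c[i]))
E
```

```text
t 16.35 pos [0.4911 0.0309 0.1062] q [-0.1008 -0.4689  2.3166  0.0283  0.8594  1.5064] F [-0.9662 -1.2825 -1.9386] T [0.0348 0.4191 0.0291]
yaw -0.05027376493647631 tilt 24.93509178386022 ylevel -0.00011387164493532713
shares [-0.2928 -0.0125  0.6615]
160 ..................................................
161 ..................................................
162 ..................................................
163 ..................................................
164 ..................................................
165 ..................................................
166 ..................................................
167 ............+.....................................
168 ...........#########++............................
169 ..........+############+..........................
170 ..........##############..........................
171 ..........#############+..........................
172 ..........#############+..........................
173 ..........#############+..........................
174 ..........#############...........................
175 ..........#########
[... 5376 characters left out ...]

231 ..............+.++++++++++++++...............
232 ..............+..++++.++++++++...............
233 ..............+..+++.+++++++++...............
234 ..............+.++++++++++++++...............
235 ..............+.+..+.++.++.+++...............
236 ............+++.++++++++.++.++...............
237 ............+-..++.++..+++.+.................
238 ..........----.++++++++.+..++.-+.............
239 ...-.....-------+------+++++.-----...........
240 ..-----..----------------..-------...........
241 .---------------------------------...---.....
242 -----------------------------------------....
243 -----------------------------------------....
244 ------------------------------------------...
```

Request:
play_rows(series=[[0,[-0.02,0,0.05],[0,0,0]],[0,[-0.04,0,0.08],[0,0,0]],[0,[-0.04,0,0.08],[0,0,0]],[0,[-0.02,0,0.05],[0,0,0]],[0,[0,0,0],[0,0,0]]])

```text
t: 17.08
tool_pos: [0.4913, 0.0307, 0.0916]
tool_rot: [3.056, -0.077, 0.675]
contact_force: [-0.1, 0.4, -1.4]
opening: 0.0487
grip_force: 119.4
```

Request:
play_rows(series=[[0,[-0.02,0,0.036],[0,0,0]],[0,[-0.02,0,0.036],[0,0,0]],[0,[-0.02,0,0.036],[0,0,0]],[0,[-0.02,0,0.036],[0,0,0]],[0,[0,0,0],[0,0,0]]])

```text
t: 17.7
tool_pos: [0.4908, 0.0308, 0.0836]
tool_rot: [3.056, -0.077, 0.676]
contact_force: [-1.0, 0.6, -1.4]
opening: 0.0485
grip_force: 119.4
```

Request:
play_rows(series=[[0,[-0.016,0,0.036],[0,0,0]],[0,[-0.016,0,0.036],[0,0,0]],[0,[-0.016,0,0.036],[0,0,0]],[0,[0,0,0],[0,0,0]]])

```text
t: 18.2
tool_pos: [0.4909, 0.0308, 0.0776]
tool_rot: [3.056, -0.077, 0.676]
contact_force: [0.3, -1.2, -1.4]
opening: 0.0481
grip_force: 119.4
```

```bash
python3 go.py 0.4913 0.0308 0.07; python3 - <<'E'
from h import *
np.set_printoptions(precision=4,suppress=True)
S=shot('side');T=shot('top')
for n,d,(x,y,w,h) in(('S',S,(268,186,45,60)),('T',T,(250,204,45,28))):
    c=cv2.cvtColor(d['color'][y:y+h,x:x+w],cv2.COLOR_BGR2HSV)
    for i in range(0,h,1): print(y+i,''.join('#' if k[1]<45 and k[2]>150 else '+' if k[1]<60 and k[2]>85 else '-' if k[2]<80 else '.' for k in c[i]))
E
```

```text
t 18.2 pos [0.4909 0.0308 0.0776] q [-0.1012 -0.4204  2.3359  0.0302  0.7917  1.5037] F [ 0.3362 -1.1603 -1.3881] T [ 0.0383  0.3589 -0.0223]
yaw -0.050583063957603 tilt 24.92953138582224 ylevel -0.00015723697879088672
shares [-0.0575 -0.0008  0.1417]
186 ++++++++++++++#####+++++.....................
187 ++++++++++++++#####++++......................
188 ...+++++++++++#####+-++......................
189 .........+++++####+..++......................
190 ............++####+.++.......................
191 .............+####++++.......................
192 .............#####+##+.......................
193 .............#########.......................
194 .............#########.......................
195 ............+#########.......................
196 ............#####+####.......................
197 ............####++####.......................
198 ............####.+####.......................
199 ...........+####.+####.......................
200 ...........#####.+####.......................
201 ...........#####.+####.......................
202 ...........####+.#####......................
[... 2851 characters left out ...]

218 .........#+#...+...+####+++++++..+#+.........
219 .........#++++##########+++++++..##+.........
220 .........#++#######################+.........
221 .........+#########################+.........
222 .........+##...#+++#####++++++#####+.........
223 .........###...++++#####++++++...###.........
224 .........###...+++++###+-+++++...###.........
225 .........###...+++++++++--++++...##+.........
226 .........###...+++++++++--+..+...##..........
227 .........##+...++++++++.--...+...##..........
228 ..........#....+..++------+.++...##..........
229 ...............++++-------.+++...##..........
230 ...............+++..----++++++...............
231 ...............++++.+.++++++++...............
```

Request:
play_rows(series=[[0,[-0.008,0,0.018],[0,0,0]],[0,[-0.008,0,0.018],[0,0,0]],[0,[-0.008,0,0.018],[0,0,0]],[0,[-0.008,0,0.018],[0,0,0]],[0,[0,0,0],[0,0,0]]])

```text
t: 18.92
tool_pos: [0.4911, 0.0308, 0.0739]
tool_rot: [3.056, -0.077, 0.676]
contact_force: [-0.2, 0.4, -1.8]
opening: 0.0483
grip_force: 119.4
```

Request:
play_rows(series=[[0,[-0.008,0,0.018],[0,0,0]],[0,[-0.008,0,0.018],[0,0,0]],[0,[0,0,0],[0,0,0]]])

```text
t: 19.3
tool_pos: [0.4911, 0.0308, 0.0719]
tool_rot: [3.056, -0.077, 0.676]
contact_force: [-0.0, 1.2, -2.5]
opening: 0.0481
grip_force: 119.4
```

Request:
play_rows(series=[[0,[-0.008,0,0.018],[0,0,0]],[0,[-0.008,0,0.018],[0,0,0]],[0,[0,0,0],[0,0,0]]])

```text
t: 19.68
tool_pos: [0.4911, 0.0308, 0.0699]
tool_rot: [3.056, -0.077, 0.676]
contact_force: [0.2, 0.6, -1.3]
opening: 0.0481
grip_force: 119.4
```

Request:
play_rows(series=[[0,[-0.008,0,0.018],[0,0,0]],[0,[-0.008,0,0.018],[0,0,0]],[0,[0,0,0],[0,0,0]]])

```text
t: 20.05
tool_pos: [0.4912, 0.0308, 0.068]
tool_rot: [3.056, -0.077, 0.676]
contact_force: [-0.3, -0.9, -2.0]
opening: 0.0483
grip_force: 119.4
```

Request:
play_rows(series=[[0,[-0.008,0,0.018],[0,0,0]],[0,[0,0,0],[0,0,0]]])

```text
t: 20.3
tool_pos: [0.4916, 0.0307, 0.0675]
tool_rot: [3.056, -0.077, 0.678]
contact_force: [-0.6, 0.5, 0.2]
opening: 0.0485
grip_force: 119.4
```

Request:
play_rows(series=[[0,[-0.008,0,0.018],[0,0,0]],[0,[0,0,0],[0,0,0]]])

```text
t: 20.55
tool_pos: [0.4921, 0.0307, 0.0671]
tool_rot: [3.055, -0.077, 0.679]
contact_force: [0.2, -0.2, 1.5]
opening: 0.0482
grip_force: 119.4
```

Request:
play_rows(series=[[0,[-0.008,0,0.018],[0,0,0]],[0,[0,0,0],[0,0,0]]])

```text
t: 20.8
tool_pos: [0.4925, 0.0306, 0.0665]
tool_rot: [3.055, -0.077, 0.681]
contact_force: [0.1, 1.0, 5.9]
opening: 0.0484
grip_force: 119.7
```

Request:
play_rows(series=[[0,[-0.008,0,0.018],[0,0,0]],[0,[0,0,0],[0,0,0]]])

```text
t: 21.05
tool_pos: [0.493, 0.0306, 0.0661]
tool_rot: [3.054, -0.077, 0.683]
contact_force: [-0.0, -0.4, 6.6]
opening: 0.0484
grip_force: 119.9
```

```bash
python3 go.py 0.4913 0.0308 0.06
```

```text
t 21.05 pos [0.493  0.0306 0.0661] q [-0.1011 -0.3941  2.3405  0.0313  0.7559  1.5022] F [-0.006  -0.4338  6.5832] T [-0.0193 -0.5982 -0.0791]
yaw -0.050535624395120694 tilt 25.207929957039102 ylevel 5.557606904146341e-05
shares [-0.083  -0.0026  0.0948]
```

Request:
play_rows(series=[[0,[-0.005,0,0.011],[0,0,0]],[0,[0,0,0],[0,0,0]],[0,[0,0,0],[0,0,0]]])

```text
t: 21.42
tool_pos: [0.4933, 0.0306, 0.0657]
tool_rot: [3.054, -0.077, 0.684]
contact_force: [-0.2, 0.5, 7.2]
opening: 0.0483
grip_force: 119.9
```

Request:
play_rows(series=[[0,[-0.003,0,0.007],[0,0,0]],[0,[0,0,0],[0,0,0]],[0,[0,0,0],[0,0,0]]])

```text
t: 21.8
tool_pos: [0.4934, 0.0305, 0.0655]
tool_rot: [3.054, -0.077, 0.685]
contact_force: [-1.6, -0.8, 7.6]
opening: 0.0488
grip_force: 120.0
```

Request:
play_rows(series=[[0,[-0.003,0,0.008],[0,0,0]],[0,[0,0,0],[0,0,0]],[0,[0,0,0],[0,0,0]]])

```text
t: 22.18
tool_pos: [0.4935, 0.0305, 0.0652]
tool_rot: [3.054, -0.077, 0.685]
contact_force: [-0.1, -0.5, 6.8]
opening: 0.0484
grip_force: 120.0
```

Request:
play_rows(series=[[0,[-0.003,0,0.008],[0,0,0]],[0,[0,0,0],[0,0,0]],[0,[0,0,0],[0,0,0]]])

```text
t: 22.55
tool_pos: [0.4937, 0.0305, 0.0649]
tool_rot: [3.054, -0.077, 0.685]
contact_force: [-0.1, -0.1, 7.5]
opening: 0.0486
grip_force: 120.0
```

```bash
python3 go.py 0.4913 0.0308 0.06; python3 - <<'E'
from h import *
S=shot('side')
x,y,w,h=240,186,80,75
c=cv2.cvtColor(S['color'][y:y+h,x:x+w],cv2.COLOR_BGR2HSV)
for i in range(0,h,1): print(y+i,''.join('#' if k[1]<45 and k[2]>150 else '+' if k[1]<60 and k[2]>85 else '-' if k[2]<80 else '.' for k in c[i]))
E
```

```text
t 22.55 pos [0.4937 0.0305 0.0649] q [-0.1011 -0.3905  2.3406  0.0315  0.7508  1.502 ] F [-0.1287 -0.0954  7.5313] T [-0.0117 -0.7243 -0.0038]
yaw -0.05058911024242407 tilt 25.290870508848602 ylevel 7.454284101170855e-05
shares [-0.0843 -0.0031  0.0676]
186 ................+.+++++++++++++++++++++++++#######++............................
187 ......................++++++++++++++++++++#####++++.............................
188 ..............................++++++++++++#####+-++.............................
189 .....................................+++++####+.-++.............................
190 ........................................++####+.++..............................
191 .........................................+####+++...............................
192 .........................................#####++................................
193 .........................................#######................................
194 .........................................#######................................
195 ........................................+#######.............................
[... 4828 characters left out ...]
++------------++++++
253 +++++++++++++++++..................+++++++++++++++++++++++++++-----------.++++++
254 +++++++++++++++++........................++++++++++++++++++++-------------++++++
255 +++++++++++++++++..............................++++++++++##+-------------.++++++
256 ++++++++++++++++.....................................+++##+-------------.++++++-
257 ++++++++++++++++........................................#+.---------------..---.
258 ++++++++++++++++...........................................-----...-.-------....
259 +++++++++++++++....................................................-------......
260 +++++++++++++++.......................................................---.......
```

```bash
cat > pitch.py <<'E'
from h import *
S=shot('side');o=ctrl.get_obs();p=o['tool_pos']
c=cv2.cvtColor(S['color'],cv2.COLOR_BGR2HSV).astype(int);g=c[...,1]
us=np.arange(258,292);sub=[]
for u in us:
    col=g[236:268,u].astype(float); k=np.argmax(col>75) # sat crossing grey->wood
    sub.append(236+k-1+(75-col[k-1])/(col[k]-col[k-1]+1e-6))
f=np.polyfit(us,sub,1);res=np.array(sub)-np.polyval(f,us);ok=abs(res)<.7;f=np.polyfit(us[ok],np.array(sub)[ok],1)
M=R.from_rotvec(o['tool_rot']).as_matrix();yaw=np.arctan2(M[1,0],M[0,0])
for pit in(-.04,-.02,0,.02,.04,.06):
    Rt=R.from_euler('ZY',[yaw,-pit]).as_matrix();P=[proj(S,p+Rt@np.array([.0413+x,.025,-.002])) for x in(.08,0)]
    print(pit,'err px front/mid',[round(np.polyval(f,u)-v,2) for u,v in P],[round(u) for u,v in P])
print('slope',f[0],ok.sum(),'t',o['t'])
E
python3 pitch.py
```

```text
-0.04 err px front/mid [np.float64(-1.04), np.float64(-0.72)] [250, 282]
-0.02 err px front/mid [np.float64(-0.54), np.float64(-0.55)] [250, 282]
0 err px front/mid [np.float64(-0.03), np.float64(-0.37)] [250, 282]
0.02 err px front/mid [np.float64(0.48), np.float64(-0.2)] [250, 282]
0.04 err px front/mid [np.float64(1.0), np.float64(-0.02)] [250, 282]
0.06 err px front/mid [np.float64(1.51), np.float64(0.15)] [250, 282]
slope 0.1648272307924428 34 t 22.65
```

The tray is still level (pitch between -0.02 and 0). The latch is yielding at a plateau of about 9 N, so I continue gently.

Request:
play_rows(series=[[0,[-0.004,0,0.009],[0,0,0]],[0,[-0.004,0,0.009],[0,0,0]],[0,[0,0,0],[0,0,0]]])

```text
t: 23.02
tool_pos: [0.4939, 0.0305, 0.0641]
tool_rot: [3.053, -0.077, 0.686]
contact_force: [-0.2, 0.3, 8.2]
opening: 0.0479
grip_force: 120.1
```

Request:
play_rows(series=[[0,[-0.004,0,0.009],[0,0,0]],[0,[-0.004,0,0.009],[0,0,0]],[0,[0,0,0],[0,0,0]]])

```text
t: 23.4
tool_pos: [0.4941, 0.0305, 0.0634]
tool_rot: [3.053, -0.077, 0.687]
contact_force: [-1.0, 0.1, 9.6]
opening: 0.0484
grip_force: 120.1
```

Request:
play_rows(series=[[0,[-0.004,0,0.009],[0,0,0]],[0,[-0.004,0,0.009],[0,0,0]],[0,[0,0,0],[0,0,0]]])

```text
t: 23.78
tool_pos: [0.4924, 0.0306, 0.0604]
tool_rot: [3.055, -0.077, 0.68]
contact_force: [-0.5, 0.5, 3.0]
opening: 0.0483
grip_force: 120.3
```

The force dropped from 9.6 to 3 N and the tray sank 3 mm, so the bar is passing the latch. I continue to the hard stop.

Request:
play_rows(series=[[0,[-0.004,0,0.009],[0,0,0]],[0,[-0.004,0,0.009],[0,0,0]],[0,[0,0,0],[0,0,0]]])

```text
t: 24.15
tool_pos: [0.4914, 0.0308, 0.0582]
tool_rot: [3.056, -0.077, 0.676]
contact_force: [-1.1, -0.1, 2.6]
opening: 0.0487
grip_force: 120.0
```

Request:
play_rows(series=[[0,[-0.004,0,0.009],[0,0,0]],[0,[-0.004,0,0.009],[0,0,0]],[0,[0,0,0],[0,0,0]]])

```text
t: 24.52
tool_pos: [0.4921, 0.0307, 0.058]
tool_rot: [3.055, -0.077, 0.678]
contact_force: [-0.0, -1.6, 5.2]
opening: 0.0486
grip_force: 119.9
```

Request:
play_rows(series=[[0,[-0.004,0,0.009],[0,0,0]],[0,[0,0,0],[0,0,0]],[0,[0,0,0],[0,0,0]]])

```text
t: 24.9
tool_pos: [0.4924, 0.0307, 0.0579]
tool_rot: [3.055, -0.077, 0.68]
contact_force: [-0.1, 0.1, 5.6]
opening: 0.0482
grip_force: 119.9
```

Request:
play_rows(series=[[0,[-0.004,0,0.009],[0,0,0]],[0,[0,0,0],[0,0,0]],[0,[0,0,0],[0,0,0]]])

```text
t: 25.28
tool_pos: [0.4928, 0.0306, 0.0578]
tool_rot: [3.055, -0.077, 0.681]
contact_force: [-1.0, -0.6, 6.2]
opening: 0.0485
grip_force: 119.9
```

```bash
python3 pitch.py; python3 go.py 0.4913 0.0308 0.06
```

```text
-0.04 err px front/mid [np.float64(-1.06), np.float64(-0.71)] [251, 282]
-0.02 err px front/mid [np.float64(-0.56), np.float64(-0.54)] [251, 282]
0 err px front/mid [np.float64(-0.06), np.float64(-0.36)] [251, 282]
0.02 err px front/mid [np.float64(0.45), np.float64(-0.19)] [251, 282]
0.04 err px front/mid [np.float64(0.95), np.float64(-0.02)] [251, 282]
0.06 err px front/mid [np.float64(1.46), np.float64(0.16)] [251, 282]
slope 0.16644474767835712 34 t 25.325
t 25.325 pos [0.4928 0.0306 0.0578] q [-0.1011 -0.3776  2.3444  0.0319  0.7368  1.5013] F [-0.9119  0.0576  6.5173] T [-0.0194 -0.6132 -0.0015]
yaw -0.05053293996062442 tilt 25.14074757365173 ylevel 3.332743977485682e-05
shares [-0.008  -0.0025 -0.0525]
```

Request:
play_rows(series=[[0,[-0.005,0,0.011],[0,0,0]],[0,[0,0,0],[0,0,0]],[0,[0,0,0],[0,0,0]]])

```text
t: 25.7
tool_pos: [0.4932, 0.0306, 0.0577]
tool_rot: [3.054, -0.077, 0.683]
contact_force: [-0.6, 0.6, 7.6]
opening: 0.0482
grip_force: 120.0
```

Request:
play_rows(series=[[0,[-0.004,0,0.009],[0,0,0]],[0,[0,0,0],[0,0,0]],[0,[0,0,0],[0,0,0]]])

```text
t: 26.08
tool_pos: [0.4935, 0.0305, 0.0575]
tool_rot: [3.054, -0.077, 0.684]
contact_force: [-0.2, -0.2, 7.4]
opening: 0.0488
grip_force: 120.1
```

Request:
play_rows(series=[[0,[-0.005,0,0.011],[0,0,0]],[0,[0,0,0],[0,0,0]],[0,[0,0,0],[0,0,0]]])

```text
t: 26.45
tool_pos: [0.494, 0.0305, 0.0574]
tool_rot: [3.053, -0.077, 0.686]
contact_force: [-0.9, 0.0, 9.1]
opening: 0.0486
grip_force: 120.2
```

Request:
play_rows(series=[[0,[-0.003,0,0.008],[0,0,0]],[0,[0,0,0],[0,0,0]],[0,[0,0,0],[0,0,0]]])

```text
t: 26.82
tool_pos: [0.4943, 0.0305, 0.0573]
tool_rot: [3.053, -0.077, 0.687]
contact_force: [-0.2, -0.2, 10.2]
opening: 0.0487
grip_force: 120.2
```

The pull reached about 12 N without further yielding, so the bar is at the hard stop past the latch. I ease off until the link carries the tray.

Request:
play_rows(series=[[0,[0.008,0,-0.018],[0,0,0]],[0,[0.008,0,-0.018],[0,0,0]],[0,[0.008,0,-0.018],[0,0,0]],[0,[0,0,0],[0,0,0]],[0,[0,0,0],[0,0,0]]])

```text
t: 27.45
tool_pos: [0.4921, 0.0307, 0.0579]
tool_rot: [3.055, -0.077, 0.679]
contact_force: [-0.2, 0.1, 6.1]
opening: 0.0484
grip_force: 120.3
```

Request:
play_rows(series=[[0,[0.008,0,-0.018],[0,0,0]],[0,[0,0,0],[0,0,0]],[0,[0,0,0],[0,0,0]]])

```text
t: 27.82
tool_pos: [0.4914, 0.0308, 0.0581]
tool_rot: [3.056, -0.077, 0.676]
contact_force: [-0.0, 0.1, 3.9]
opening: 0.0483
grip_force: 120.2
```

```bash
python3 pitch.py; python3 go.py 0.4913 0.0308 0.06
```

```text
-0.04 err px front/mid [np.float64(-0.8), np.float64(-0.59)] [252, 283]
-0.02 err px front/mid [np.float64(-0.3), np.float64(-0.42)] [251, 283]
0 err px front/mid [np.float64(0.2), np.float64(-0.25)] [251, 283]
0.02 err px front/mid [np.float64(0.71), np.float64(-0.08)] [251, 283]
0.04 err px front/mid [np.float64(1.21), np.float64(0.1)] [251, 283]
0.06 err px front/mid [np.float64(1.72), np.float64(0.27)] [251, 283]
slope 0.1618406736711975 34 t 27.875
t 27.875 pos [0.4914 0.0308 0.0581] q [-0.1011 -0.3808  2.3453  0.0318  0.7425  1.5016] F [0.172  1.431  4.0486] T [-0.027  -0.2056 -0.0803]
yaw -0.05054160335983565 tilt 24.944551726921357 ylevel -0.00015192254167391978
shares [ 0.0143 -0.0004 -0.0354]
```

Request:
play_rows(series=[[0,[0.008,0,-0.018],[0,0,0]],[0,[0.004,0,-0.009],[0,0,0]],[0,[0,0,0],[0,0,0]],[0,[0,0,0],[0,0,0]]])

```text
t: 28.38
tool_pos: [0.4905, 0.0308, 0.0586]
tool_rot: [3.057, -0.077, 0.672]
contact_force: [0.3, 0.1, -2.7]
opening: 0.0484
grip_force: 119.7
```

```bash
python3 go.py 0.4913 0.0308 0.06
```

```text
t 28.375 pos [0.4905 0.0308 0.0586] q [-0.1011 -0.3835  2.3457  0.0316  0.747   1.5017] F [ 0.2793  0.0769 -2.6671] T [-0.0045  0.4435  0.0775]
yaw -0.05056149818220969 tilt 24.813160913725667 ylevel -0.00022902119814999927
shares [ 0.0267  0.0002 -0.0189]
```

Lifting met resistance (-2.7 N, more than the tray's weight), so the latch is shut under the bar. I set it to near-zero load and release.

Request:
play_rows(series=[[0,[-0.004,0,0.01],[0,0,0]],[0,[0,0,0],[0,0,0]],[0,[0,0,0],[0,0,0]]])

```text
t: 28.75
tool_pos: [0.491, 0.0308, 0.0586]
tool_rot: [3.056, -0.077, 0.674]
contact_force: [-0.9, -0.3, -2.8]
opening: 0.0487
grip_force: 119.6
```

```bash
python3 pitch.py; python3 go.py 0.4913 0.0308 0.06
```

```text
-0.04 err px front/mid [np.float64(-0.67), np.float64(-0.52)] [252, 283]
-0.02 err px front/mid [np.float64(-0.17), np.float64(-0.35)] [252, 283]
0 err px front/mid [np.float64(0.33), np.float64(-0.17)] [251, 283]
0.02 err px front/mid [np.float64(0.84), np.float64(-0.0)] [251, 283]
0.04 err px front/mid [np.float64(1.35), np.float64(0.17)] [251, 283]
0.06 err px front/mid [np.float64(1.86), np.float64(0.35)] [251, 283]
slope 0.15999634782815259 34 t 28.8
t 28.8 pos [0.4911 0.0308 0.0587] q [-0.1011 -0.3825  2.3452  0.0316  0.7453  1.5017] F [-0.3705  0.3716 -3.4435] T [-0.0057  0.5792  0.0502]
yaw -0.05057183466311484 tilt 24.88969201800068 ylevel -0.000176278050251652
shares [ 0.0158 -0.0004 -0.0222]
```

Request:
play_rows(series=[[0,[-0.006,0,0.014],[0,0,0]],[0,[0,0,0],[0,0,0]],[0,[0,0,0],[0,0,0]]])

```text
t: 29.18
tool_pos: [0.4916, 0.0307, 0.0585]
tool_rot: [3.056, -0.077, 0.677]
contact_force: [-0.5, -0.1, -1.2]
opening: 0.0484
grip_force: 119.6
```

Request:
play_rows(series=[[0,[0,0,0],[0,0,0]],[0,[0,0,0],[0,0,0]]])

```text
t: 29.42
tool_pos: [0.4916, 0.0307, 0.0585]
tool_rot: [3.056, -0.077, 0.677]
contact_force: [0.4, 0.4, -0.8]
opening: 0.0482
grip_force: 119.6
```

Request:
play_rows(series=[[0,[-0.003,0,0.007],[0,0,0]],[0,[0,0,0],[0,0,0]],[0,[0,0,0],[0,0,0]]], force=25)

```text
t: 29.8
tool_pos: [0.4919, 0.0307, 0.0584]
tool_rot: [3.056, -0.077, 0.678]
contact_force: [0.2, 0.3, -0.8]
opening: 0.0487
grip_force: 119.5
```

```bash
python3 pitch.py; python3 go.py 0.4913 0.0308 0.06
```

```text
-0.04 err px front/mid [np.float64(-0.72), np.float64(-0.58)] [251, 283]
-0.02 err px front/mid [np.float64(-0.21), np.float64(-0.4)] [251, 282]
0 err px front/mid [np.float64(0.29), np.float64(-0.23)] [251, 282]
0.02 err px front/mid [np.float64(0.8), np.float64(-0.06)] [251, 282]
0.04 err px front/mid [np.float64(1.3), np.float64(0.12)] [251, 282]
0.06 err px front/mid [np.float64(1.81), np.float64(0.29)] [251, 282]
slope 0.1596515170033751 34 t 29.85
t 29.85 pos [0.4919 0.0307 0.0584] q [-0.1011 -0.3805  2.3447  0.0317  0.7417  1.5016] F [ 0.0781 -0.3948 -0.278 ] T [-0.0282  0.308  -0.0483]
yaw -0.05059712710281704 tilt 25.006892219917432 ylevel -8.800891205563294e-05
shares [ 0.0029 -0.0014 -0.0336]
```

Request:
play_rows(series=[[0.58,[0,0,0],[0,0,0]],[0.6,[0,0,0],[0,0,0]],[0.64,[0,0,0],[0,0,0]],[0.7,[0,0,0],[0,0,0]],[0.76,[0,0,0],[0,0,0]],[0.8,[0,0,0],[0,0,0]],[0.8,[0,0,0],[0,0,0]]])

```text
t: 30.72
tool_pos: [0.4916, 0.0308, 0.0581]
tool_rot: [3.056, -0.077, 0.676]
contact_force: [-0.6, 0.1, 0.4]
opening: 0.0681
grip_force: 0.0
```

```bash
python3 pitch.py; python3 go.py 0.4913 0.0308 0.06; python3 - <<'E'
from h import *
S=shot('side');T=shot('top')
for d,(x,y,w,h) in((S,(240,186,70,75)),(T,(245,185,55,55))):
    c=cv2.cvtColor(d['color'][y:y+h,x:x+w],cv2.COLOR_BGR2HSV)
    for i in range(0,h,2): print(y+i,''.join('#' if k[1]<45 and k[2]>150 else '+' if k[1]<60 and k[2]>85 else '-' if k[2]<80 else '.' for k in c[i]))
E
```

```text
-0.04 err px front/mid [np.float64(-0.94), np.float64(-0.6)] [251, 283]
-0.02 err px front/mid [np.float64(-0.44), np.float64(-0.43)] [251, 283]
0 err px front/mid [np.float64(0.06), np.float64(-0.25)] [251, 283]
0.02 err px front/mid [np.float64(0.57), np.float64(-0.08)] [251, 283]
0.04 err px front/mid [np.float64(1.08), np.float64(0.09)] [251, 283]
0.06 err px front/mid [np.float64(1.58), np.float64(0.27)] [251, 283]
slope 0.1660562464158855 34 t 30.775
t 30.775 pos [0.4916 0.0307 0.0581] q [-0.1011 -0.3803  2.3451  0.0317  0.7419  1.5016] F [ 0.365  -0.8174 -0.2766] T [ 0.0406  0.2184 -0.0193]
yaw -0.05052717124197951 tilt 24.962738538904738 ylevel -0.00010476229305268932
shares [ 0.0113 -0.0008 -0.0376]
186 ................++++++++++++++++++++++++++#####+##++..................
188 ...............................+++++++++++#####+-++...................
190 .......................................+++####+.++....................
192 .........................................#####++......................
194 .........................................#######......................
196 ...
[... 3447 characters left out ...]
+#...+++.++++.++++++...##+..............
219 ..............##########################+..............
221 ..............+##...+++++#####+#####+###+..............
223 ..............###...+..++####++++++...###..............
225 ..............###...+..++###+.++.++...###..............
227 ...............+....+.+++++++-.+..+...##+..............
229 ....................++++.------++++....................
231 ....................+....--.+++++++....................
233 ....................+.+++++++++++++....................
235 ....................++..+..++++++++....................
237 .....................++++.++..+++++....................
239 .......................+++++..+++......................
```

The tray hangs level after release. I retreat along the tool axis.

Request:
play_rows(series=[[0.8,[0,0,-0.1],[0,0,0]],[0.8,[0,0,-0.3],[0,0,0]],[0.8,[0,0,-0.5],[0,0,0]],[0.8,[-0.3,0,-0.7],[0,0,0]],[0.8,[-0.3,0,-0.7],[0,0,0]],[0.8,[0,0,0],[0,0,0]],[0.8,[0,0,0],[0,0,0]],[0.8,[0,0,0],[0,0,0]]])

```text
t: 31.88
tool_pos: [0.4155, 0.0346, 0.1478]
tool_rot: [3.057, -0.077, 0.671]
contact_force: [-0.3, -0.3, 0.5]
opening: 0.0683
grip_force: 0.0
```

```bash
cat > chk.py <<'E'
from h import *
np.set_printoptions(precision=4,suppress=True)
o=ctrl.get_obs();print(o['t'],o['tool_pos'],o['contact_force'])
S=shot('side');T=shot('top')
for n,d,(x,y,w,h) in(('S',S,(236,165,82,100)),('T',T,(245,195,50,70))):
    c=cv2.cvtColor(d['color'][y:y+h,x:x+w],cv2.COLOR_BGR2HSV)
    for i in range(0,h,2): print(y+i,''.join('#' if k[1]<45 and k[2]>150 else '+' if k[1]<60 and k[2]>85 else '-' if k[2]<80 else '.' for k in c[i]))
# bystander change vs start
for n,d in(('side',S),('top',T)):
    df=cv2.absdiff(d['color'],cv2.imread('pics/%s0.png'%n)).max(2)
    for nm,p in dict(mug=(.62,.32,.05),cup=(.6,-.32,.05),tape=(.39,.077,.04),stap=(.4,-.1,.03),pink=(.585,-.21,.1),mouse=(.52,-.42,.02)).items():
        u,v=map(int,proj(d,p));b=df[max(v-12,0):v+12,max(u-12,0):u+12];print(n,nm,(u,v),(b>50).mean().round(2),end='; ')
E
python3 chk.py
```

```text
31.875 [0.4155 0.0346 0.1478] [-0.2714 -0.2604  0.4529]
165 ............+#+++.................................................................
167 ..................................................................................
169 ...........................................############...........................
171 ...........................................#############..........................
173 ...........................................#############..........................
175 +++........................................#############..........................
177 +++++++++++++++++..........................############+..........................
179 +++++++++++++++++++++++++++++..............############...........................
181 ++++++++++++++++++++++++++++++++++++++++..#############...........................
183 ...++++++++++++++++++++++++++++++++++++++++############...........................
185 ...............+++++++++++++++++++++++++++++++#########+..........................
187 ..........................++++++++++++++++++++#####++++...........................

[... 4841 characters left out ...]
....
251 ..................................................
253 .....----------------.............................
255 .....----------------.............................
257 .....----------------.............................
259 .....----------------.............................
261 .....------++---------................+...........
263 .....-----------------...............-+--.........
side mug (223, 360) 0.0; side cup (279, 150) 0.1; side tape (339, 275) 0.0; side stap (339, 219) 0.31; side pink (278, 165) 0.17; side mouse (308, 138) 0.37; top mug (184, 201) 0.0; top cup (380, 206) 0.01; top tape (258, 272) 0.23; top stap (313, 269) 0.0; top pink (348, 208) 0.05; top mouse (410, 232) 0.15;
```

Request:
play_rows(series=[[0.8,[0,0,0],[0,0,0]],[0.8,[0,0,0],[0,0,0]],[0.8,[0,0,0],[0,0,0]],[0.8,[0,0,0],[0,0,0]],[0.8,[0,0,0],[0,0,0]],[0.8,[0,0,0],[0,0,0]],[0.8,[0,0,0],[0,0,0]],[0.8,[0,0,0],[0,0,0]]])

```text
t: 32.98
tool_pos: [0.4159, 0.0346, 0.1497]
tool_rot: [3.056, -0.077, 0.677]
contact_force: [0.1, -0.7, 0.8]
opening: 0.0683
grip_force: 0.0
```

```bash
python3 - <<'E'
from h import *
f=lambda:shot('side')['color'][165:265,215:320].astype(int)
a=f();[shot('top') for _ in range(4)];b=f();print('motion',(abs(a-b).max(2)>25).sum())
S=shot('side');g=cv2.cvtColor(S['color'],cv2.COLOR_BGR2HSV)[...,1].astype(float)
us=np.arange(260,304);v=[240+np.argmax(g[240:270,u]>75) for u in us];f1=np.polyfit(us,v,1)
for p in(-.04,0,.04):
    P=[proj(S,(.5335+x,.056-.05*x,.0565+p*x)) for x in(.08,-.05)];print(p,'slope level',(P[0][1]-P[1][1])/(P[0][0]-P[1][0]),'meas',f1[0])
E
```

```text
motion 0
-0.04 slope level 0.15479964626219453 meas 0.16412966878083188
0 slope level 0.1759170548592526 meas 0.16412966878083188
0.04 slope level 0.19704529209798388 meas 0.16412966878083188
```

The tray is still and level to within about 0.02 rad, with nothing touching it. I hand the job in.

```bash
python3 -c "
from station import ctrl
print(ctrl.finish_job())"
```

```text
the job is handed in; nothing more can be done
None
```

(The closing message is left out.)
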